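# Take tested modules off the panel and build the pinned stack

### The job

The soak test is over: take every module off the test panel (slide it up until the stud heads are at the wide ends of its keyholes, then lift it away) and stack them on the stacking base, bores over the hole and flanges over the wide bar of the base. Then put the end plate on top, square with the modules, and push the stack rod down through everything until it is fully home in the base. Leave the screwdriver, the yellow box and the phone where they are.

Things in the scene. Friction and masses are not known exactly. Their poses are not given: they have to be found in the camera images.
- module1_centre (a point): Centre (half-way up, on the bore axis) of a module; 2 or 3 of four alike are present, hung on the panel. Aluminium housing 52 (x) x 44 (y) x 36 mm high, 0.13 to 0.24 kg, with an upright 13 mm bore right through its middle. z up, +x to its black face with two sockets (away from the panel), flange sheet on the -x side. The 44 mm width is a good grip. Hung, it leans out by up to 0.06 rad.
- module1_flange (a point): Middle of the flange sheet, 28 mm behind the centre: 4 mm thick, 96 wide, 36 high. An upright keyhole in each wing, at y = +-35 mm: wide end below, 17 mm across, its middle 12 mm above the module's underside; above it an 8 mm slot ending 28.5 mm up, where the stud now sits. The module must rise 14 mm (+-2) to have the heads at the wide ends, then comes off along its +x, more than 9 mm.
- module2_centre (a point): Centre of another module, like module1_centre.
- module2_flange (a point): Middle of this module's flange sheet, like module1_flange.
- module3_centre (a point): Centre of another module, like module1_centre.
- module3_flange (a point): Middle of this module's flange sheet, like module1_flange.
- module4_centre (a point): Centre of another module, like module1_centre.
- module4_flange (a point): Middle of this module's flange sheet, like module1_flange.
- panel: Test panel: upright grey sheet 424 mm wide, 134 high, fixed. Origin at the foot of its front face, mid-width; +x straight out of that face, which looks away from the robot; z up. Four pairs of headed studs 110 mm up, pairs at y = -156, -52, 52, 156 mm, the two of a pair 70 mm apart: neck 5 mm thick, 5.7 long; head 12 mm wide, 3 thick. One module hangs on a pair, the other pairs are empty.
- base_socket (a point): Mouth, at the top face, of the hole (11 mm wide, 12 deep) in the stacking base: a dark steel stand 18 mm high, fixed, with a module's outline seen from above (block 52 x 44 mm, and on its -x side a bar 96 mm wide, where the flanges go) on a foot 90 x 112 x 6 mm. z up, -x towards the bar: a stacked module has the same axes.
- base_flange (a point): Where the middle of the flanges comes: on top of the wide bar of the base, 28 mm behind (-x) the hole.
- endplate_centre (a point): Centre (half-way up) of the end plate: a plain flat aluminium block 52 (x) x 44 (y) x 12 mm thick, 0.07 kg, with a 13 mm bore right through its middle, lying loose on the bench with the bore upright (along z). Both faces are alike: either may be on top.
- rod_tip (a point): Tip of the stack rod: steel, 8 mm thick, tapered tip, 138 mm from tip to underside of the knob; z runs up the rod. It stands in a wooden block, tip 6 mm above the bench, leaning up to 0.04 rad. Home in the base, the tip stands on the hole's bottom, 12 mm below its mouth, and the knob's underside is then 6 mm above the plate on a three-module stack, 42 mm above that of a two-module stack.
- rod_knob (a point): Centre of the rod's black round knob, 22 mm in diameter and 24 mm high, 150 mm above the tip along the rod.
- block: Wooden block 60 x 60 x 56 mm that the rod stands in (hole 10 mm wide, 50 deep), fixed; origin at the middle of its underside, z up.
- screwdriver: Screwdriver with a red handle lying on the bench, 170 mm long along x; a bystander.
- bin: Small open yellow plastic box, 75 x 75 x 45 mm; a bystander.
- phone: Black phone lying flat, 150 x 72 x 9 mm; a bystander.
Mind the look-alikes: they are no part of the job. Of the things shaped like the part that bears endplate_centre, the aluminium one is meant. Leave any purple look-alike of the part that bears module1_centre alone.

How it is judged (in metres and radians):
On the way, in this order (a step that is already met when the one before it is completed fails the run):
1. every module is off the panel and stands in the stack on the base, released (horizontal distance between each of module1_centre, module2_centre, module3_centre, module4_centre and base_socket below 0.006 m and horizontal distance between each of module1_flange, module2_flange, module3_flange, module4_flange and base_flange below 0.01 m and angle between each of module1_centre, module2_centre, module3_centre, module4_centre's own z axis and vertical below 0.06 rad and contact force between the fingers and module1 below 0.3 N and contact force between the fingers and module2 below 0.3 N and contact force between the fingers and module3 below 0.3 N and contact force between the fingers and module4 below 0.3 N), for 0.3 s.
2. the end plate lies on top of the stack, released (horizontal distance between endplate_centre and base_socket below 0.006 m and angle between the x axis of endplate_centre and the x axis of base_socket, either way round below 0.2 rad and angle between the z axis of endplate_centre and the z axis of base_socket, either way round below 0.06 rad and contact force between the fingers and endplate below 0.3 N and z of endplate_centre in the frame of module1_centre above 0.022 m and z of endplate_centre in the frame of module2_centre above 0.022 m and z of endplate_centre in the frame of module3_centre above 0.022 m and z of endplate_centre in the frame of module4_centre above 0.022 m), for 0.3 s.
3. the rod is home in the base, through end plate and modules (all of step 1 and all of step 2 and horizontal distance between rod_tip and base_socket below 0.004 m and z of rod_tip in the frame of base_socket below -0.008 m and angle between rod_tip's own z axis and vertical below 0.06 rad), for 0.2 s.
At the end, for the whole second after the job is handed in: Every module level in the stack, bore within 6 mm and flange within 10 mm of its place over the base; the end plate above them all, level, within 6 mm and 0.2 rad; the rod upright, its tip within 4 mm of the bottom of the hole; all released and at rest (all of step 3 and linear speed of each of module1, module2, module3, module4, endplate, rod below 0.02 m/s); the robot touches nothing.
It fails at once if the screwdriver is moved by more than 30 mm (distance of screwdriver from where it was at the start of the episode above 0.03 m).
It fails at once if the yellow box is moved by more than 30 mm (distance of bin from where it was at the start of the episode above 0.03 m).
It fails at once if the phone is moved by more than 30 mm (distance of phone from where it was at the start of the episode above 0.03 m).
Of module1, module2, module3, module4 only 2 to 3 are there at a start; the rules pass over those that are not, and their reading is None.
At some moment in a run one of endplate may be knocked a few centimetres aside while the robot is not near it.
It also fails if it takes over 210 s, if anything falls off the work surface, if the arm or the gripper's body presses on something with over 40 N, if the wrist force passes 120 N, or if a joint passes its speed limit or range.

### The arm

A 6-joint arm with a two-finger parallel gripper is mounted at the origin on the work surface. World frame = base frame: x ahead of the robot, y to its left, z up, the work surface at z = 0. Lengths are in mm, angles in rad, forces in N, time in s.
With the tool pointing down it reaches from about 300 to 775 mm from the base axis. Payload 14.6 kg.
Tool frame: the origin (TCP) lies at the very end of the fingers, on their centre line; the grasp point (between the pads) lies 19 mm behind it; z points along the fingers, y is the line along which they close (so a half turn about z gives the same grasp; the last joint's range is limited). The gripper opens to 94 mm and grips with 3 to 60 N. Pads are 16 mm wide; open, the fingers measure 119 mm over their backs; the gripper's body (75 mm by 177 mm) begins 78 mm behind the grasp point.
Start: joints at [1.067, 0.3, 1.521, -0, 1.321, -0.067], TCP at [232.669, 498.352, 205.446] pointing down, gripper open.
Joint ranges: [-3.03, 3.03], [-0.79, 2.21], [0.23, 2.52], [-1.04, 4.18], [0, 3.07], [-2.55, 2.55]. Speed limits (rad/s): [2.22, 2.22, 2.57, 3.14, 3.14, 3.14].

### API

Orientations are given as [roll, pitch, yaw] about the fixed x, y, z axes, in that order (R = Rz(yaw) Ry(pitch) Rx(roll)).
In Python, from cell import manip, eyes, ticket gives the robot as it stands. The module is installed in compiled form; this text tells all that it offers.
- The arm moves only by the tool arm_command, never from a script. Its argument "plan" is a list of rows, each a list of 5 numbers: the opening, from -1 (shut) to 1 (fully open), then the shift along the tool's x, y, z in m, then the turn about the tool's z in rad. In form: [[jaw, dx, dy, dz, roll], ...]. A call has 1 to 20 rows; each row shifts and turns the commanded pose from where the row before left it, along the tool's axes as they then stand; what a row does not reach is not made up. A row lasts 1/8 s, in which the tool goes at most 62.5 mm and 10.7 degrees, less where a joint would pass 70% of its speed; a pose out of reach is approached as far as the arm can. A call is refused whole if a number of a shift passes 0.0625 or a number of a turn 0.188, either way. A call with a gripper value outside its range is refused whole. The fingers move at their own pace and stop on an object; "newtons" is the grip in N (left out, the last holds). Time passes only in rows, so rows that do not move let the fingers close. It gives the time, the measured TCP pose, the force, the opening and the grip force at its end, in the units of the state.
- manip.read_state(): the state, without advancing time (a new reading comes with each control period).
- eyes.camera(name): name is "scene" or "top" or "wrist"; returns a dict with "img" (420x560x3 uint8, blue, green, red), "z_map" (420x560 float32, mm along the optical axis (not along the pixel's ray), 0 where there is no reading), "fx", "fy", "cx", "cy" (pixels), "eye" and "orientation" of the camera in the world. Camera axes: x right, y down, z forward; pixel columns grow to the right and rows downward; lengths in mm; the calibration is good to about 2 mm. A picture is of the moment at which its call begins.
- ticket.sign_off(): hands the job in; it is judged then, once.
The state is a dict: "clock": time; "joints": joint angles; "qd": joint speeds; "effort": joint torques, N m; "eef_pos": TCP position; "eef_rot": TCP orientation; "wrist_force": force on the tool from outside, world axes, zero at the start; "moment": the same for the moment, N m; "finger_gap": finger opening in mm; "finger_force": force on a finger pad.
Only numpy, scipy, OpenCV 4.12 (cv2) and the standard library are available. Lean on these libraries where they do the work, as an engineer would, in place of code of your own. Each camera call takes 0.05 s, during which the arm holds its last target. There are 200 camera calls.

## Working session

There is one attempt and no reset: what is moved stays moved. The work goes in short steps, Python scripts to look and compute and a tool call to move; the robot and the scene stay as the last step left them, time stands still between calls to the robot, and variables do not carry over. Pictures are saved under pics/ and viewed, at most 14 in all, crops included, and the job is handed in when it is done.

Besides the shell and the picture viewer there is one more tool, called after "Emit:" as name(argument=value, ...) on one line, values as JSON. arm_command: Moves the arm, as the interface text tells. Its arguments: {"type":"object","properties":{"plan":{"type":"array"},"newtons":{"type":"number"}},"required":["plan"]}

```bash
mkdir -p pics
cat > h.py <<'E'
import numpy as np, cv2
from cell import manip, eyes, ticket
from scipy.spatial.transform import Rotation as R
def cam(n):
    c=eyes.camera(n); o=np.array(c["orientation"],float)
    c["R"]=o if o.shape==(3,3) else R.from_euler("xyz",o).as_matrix()
    c["eye"]=np.array(c["eye"],float); return c
def cloud(c):
    v,u=np.mgrid[:420,:560]; z=c["z_map"]
    p=np.stack([(u-c["cx"])/c["fx"]*z,(v-c["cy"])/c["fy"]*z,z],-1)
    w=p@c["R"].T+c["eye"]; w[z==0]=np.nan; return w
def ray(c,u,v,h):
    d=c["R"]@np.array([(u-c["cx"])/c["fx"],(v-c["cy"])/c["fy"],1.]); return c["eye"]+d*(h-c["eye"][2])/d[2]
def pix(c,p):
    q=c["R"].T@(np.array(p,float)-c["eye"]); return q[0]/q[2]*c["fx"]+c["cx"],q[1]/q[2]*c["fy"]+c["cy"]
E
python3 - <<'E'
from h import *
for n in ["scene","top","wrist"]:
    c=cam(n); cv2.imwrite(f"pics/a_{n}.png",c["img"]); np.savez(f"{n}.npz",**c); print(n,c["eye"],c["orientation"],c["fx"],c["cx"],c["cy"])
print(manip.read_state())
E
```

```text
scene [1083.32622744  529.36344595  779.20435343] [-2.28630179e+00 -7.35432403e-04  2.35253346e+00] 411.8586588671653 274.9990673638935 210.15147413846134
top [ 236.08916955   -2.37795849 1504.23883629] [-2.93278131e+00 -2.34585153e-03 -1.59265493e+00] 500.8102159961615 275.37530590013665 211.8901681314799
wrist [170.33769775 527.06929469 385.27107402] [2.89970501e+00 1.03264703e-03 1.13386316e+00] 344.7303815468153 282.99671031875334 205.65969567368617
{'clock': 0.15, 'joints': array([ 1.06739305e+00,  3.00363157e-01,  1.52139138e+00, -1.15061666e-05,
        1.32068968e+00, -6.65608923e-02]), 'qd': array([-0.00188378, -0.00030139, -0.00241563, -0.00030027, -0.00075843,
        0.00050185]), 'effort': array([-1.74221721e-03, -5.31954861e+01, -3.52819562e+01,  7.06812716e-02,
        2.35756795e-02, -3.75726859e-05]), 'eef_pos': array([232.59360109, 498.20003771, 205.02579115]), 'eef_rot': array([-3.14074224e+00, -4.55177056e-05,  2.70475311e+00]), 'wrist_force': array([ 0.94627188, -0.93246298,  0.13258881]), 'moment': array([-0.00301555,  0.03185788,  0.03822342]), 'finger_force': 0.0, 'finger_gap': 94.45811460426123}
```

View pics/a_scene.png

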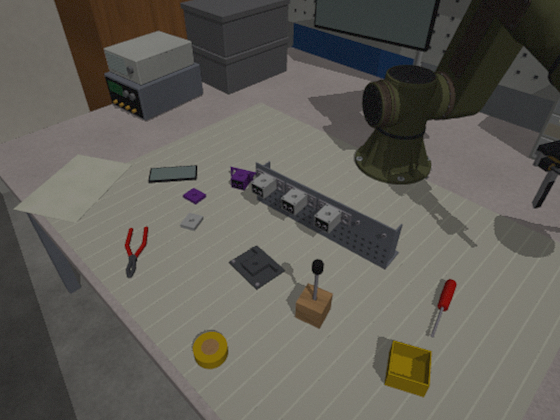

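View pics/a_top.png

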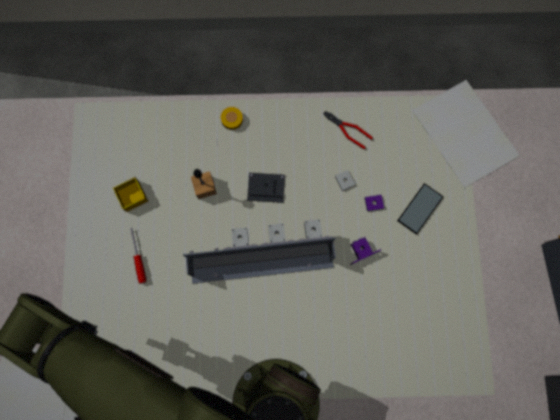

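The scene shows three modules (scene px 263,185; 294,202; 328,217), with the purple module at 240,178. The aluminium plate is at (192,221), the purple one at (194,196), the base at (256,266) and the rod block at (313,305). In the top view, modules are at (240,237), (277,232), (313,228), the base at (266,187), the plate at (346,180) and the block at (204,184).

```bash
cat > m1.py <<'E'
from h import *
c=dict(np.load("top.npz")); w=cloud(c)
def box(u0,u1,v0,v1,z0,z1,name):
    s=w[v0:v1,u0:u1].reshape(-1,3); s=s[(s[:,2]>z0)&(s[:,2]<z1)]
    if len(s)<5: print(name,len(s));return
    r=cv2.minAreaRect(s[:,:2].astype(np.float32)); print(name,len(s),s.mean(0).round(1),"rect",np.round(r[0],1),np.round(r[1],1),round(r[2],1))
for n,(u,v) in dict(mA=(240,237),mB=(277,232),mC=(313,228)).items(): box(u-12,u+12,v-12,v+10,112,127,n)
box(180,340,228,290,129,140,"paneltop")
box(245,290,170,205,13,23,"base"); box(245,290,170,205,3,9,"foot")
box(330,362,165,195,7,16,"plate"); box(188,220,170,200,50,62,"block"); box(188,220,160,200,110,175,"knob")
s=dict(np.load("scene.npz"));w=cloud(s)
print("scene");box(180,205,210,232,7,16,"plate");box(225,290,240,290,13,23,"base");box(225,290,240,290,3,9,"foot");box(290,335,285,330,50,62,"block");box(300,330,255,280,120,175,"knob")
for n,(u,v) in dict(mC=(263,182),mB=(294,198),mA=(328,213)).items(): box(u-15,u+15,v-12,v+12,114,127,n)
E
python3 m1.py
```

```text
mA 285 [459.7  89.2 119. ] rect [461.3  91. ] [61.7 55.1] 88.7
mB 275 [470.3 -14.6 118.8] rect [470.2 -17.9] [55.  51.8] 5.1
mC 281 [ 479.9 -117.8  118.8] rect [ 479.1 -119.3] [56.2 48.4] 7.3
paneltop 256 [432.5  34.2 134.3] rect [434.  35.] [  8.2 421.3] 5.2
base 275 [631.9  17.2  17.6] rect [632.   20.2] [103.6  86.3] 81.7
foot 598 [632.   11.6   5.9] rect [633.2  11.6] [137.1 109.9] 88.7
plate 225 [ 650.4 -230.1   11.2] rect [ 650.2 -233.7] [93.2 93.8] 86.9
block 340 [634.5 202.1  56.4] rect [637.8 203.5] [61.7 59.9] 15.9
knob 72 [635.2 202.8 162.5] rect [637.6 203.6] [23.5 22.6] 4.8
scene
plate 215 [ 650.7 -227.2   10.9] rect [ 650. -228.] [56.  46.1] 25.5
base 390 [632.3  18.   16.7] rect [634.4  16.3] [97.9 61.2] 85.8
foot 759 [639.5  22.5   5.4] rect [624.8  16.8] [153.5 153.3] 41.4
block 634 [640.3 206.9  54.9] rect [637.3 204.5] [62.9 60.7] 15.6
knob 178 [641.1 207.3 157.2] rect [638.7 205.8] [21.7 23.8] 43.0
mC 287 [ 471.7 -117.4  118. ] rect [ 477.1 -123.9] [63.5 79.9] 5.9
mB 318 [464.1 -12.7 117.9] rect [467.6 -18. ] [62.7 65.4] 4.1
mA 372 [454.2  88.7 117.9] rect [458.5  80. ] [62.8 71.8] 2.6
```

Emit:
arm_command(plan=[[0.5,0,0,-0.01,-0.178],[0.5,0,0,-0.01,-0.178],[0.5,0,0,-0.01,-0.178],[0.5,-0.022,-0.041,-0.01,0],[0.5,-0.022,-0.041,-0.01,0],[0.5,-0.022,-0.041,-0.01,0],[0.5,-0.022,-0.041,-0.01,0],[0.5,-0.022,-0.041,-0.01,0],[0.5,-0.022,-0.041,-0.01,0],[0.5,-0.022,-0.041,-0.01,0],[0.5,-0.022,-0.041,-0.01,0],[0.5,-0.022,-0.041,-0.01,0],[0.5,-0.022,-0.041,-0.01,0],[0.5,-0.022,-0.041,0,0],[0.5,-0.022,-0.041,0,0],[0.5,0,0,0,0]], newtons=25)

```text
clock: 2.15
eef_pos: [544.0, 32.1, 334.4]
eef_rot: [-3.142, -0.002, -3.047]
wrist_force: [-0.4, -0.3, -0.3]
finger_gap: 70.5
finger_force: 0.0
```

```bash
cat >> h.py <<'E'
def goto(x,y,z,yaw=None):
    "print tool-frame deltas (m, rad) from the present pose: turn first, then shift"
    s=manip.read_state(); p=s["eef_pos"]; M=R.from_euler("xyz",s["eef_rot"]).as_matrix(); y0=s["eef_rot"][2]
    if yaw is None: yaw=y0
    d=(yaw-y0+np.pi)%(2*np.pi)-np.pi
    M=R.from_euler("z",d).as_matrix()@M
    print("turn",round(-d,3),"shift",(M.T@(np.array([x,y,z])-p)/1000).round(4))
def show():
    s=manip.read_state(); print("t",round(s["clock"],2),"tcp",s["eef_pos"].round(1),"rot",s["eef_rot"].round(3),"F",s["wrist_force"].round(1),"gap",round(s["finger_gap"],1),"ff",round(s["finger_force"],1),"j",s["joints"].round(2))
def snap(n,name="wrist",scale=1):
    c=cam(name); np.savez(f"{n}.npz",**c); cv2.imwrite(f"pics/{n}.png",c["img"]); return c
E
python3 -c "
from h import *
show(); snap('w1')"
```

```text
t 2.15 tcp [544.   32.1 334.4] rot [-3.142e+00 -2.000e-03 -3.047e+00] F [-0.4 -0.3 -0.3] gap 70.5 ff 0.0 j [-0.01  0.23  1.32 -0.    1.6  -1.67]
```

View pics/w1.png

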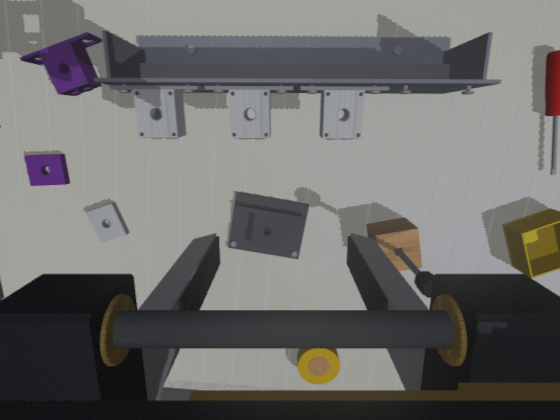

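The wrist view shows module bores at (156,114), (251,114), (343,114). The base hole is at (267,231) with the bar towards the robot, the plate bore is at (106,223) and the knob is at (426,284).

```bash
cat > m2.py <<'E'
from h import *
import sys
c=dict(np.load(sys.argv[1] if len(sys.argv)>1 else "w1.npz")); g=cv2.cvtColor(c["img"],6); w=cloud(c)
def hole(u,v,h,r=10):
    s=255-g[v-r:v+r+1,u-r:u+r+1].astype(float); t=s>(s.max()+np.median(s))/2
    n,l,st,ce=cv2.connectedComponentsWithStats(t.astype(np.uint8))
    i=1+np.argmin(np.hypot(*(ce[1:]-r).T)+ (st[1:,4]<8)*99); m=l==i
    vv,uu=np.nonzero(m); wt=s[m]; U,V=u-r+(uu*wt).sum()/wt.sum(),v-r+(vv*wt).sum()/wt.sum()
    return U,V,m.sum(),ray(c,U,V,h).round(1)
def rect(u,v,r,z0,z1,name):
    m=np.zeros(g.shape,np.uint8); m[max(v-r,0):v+r,max(u-r,0):u+r]=1
    s=w[(m>0)&(w[...,2]>z0)&(w[...,2]<z1)]; q=cv2.minAreaRect(s[:,:2].astype(np.float32)); print(name,len(s),s.mean(0).round(1),[np.round(a,1) for a in q])
if __name__=="__main__":
    for n,(u,v) in dict(C=(156,114),B=(251,114),A=(343,114)).items():
        z=w[v-25:v+22,u-18:u+18]; zz=z[(z[...,2]>112)&(z[...,2]<127)]
        P=np.linalg.lstsq(np.c_[zz[:,:2]-zz[:,:2].mean(0),np.ones(len(zz))],zz[:,2],rcond=None)[0]
        print(n,"hole",hole(u,v,P[2]),"plane",P.round(3),zz.mean(0).round(1))
        rect(u,v,25,112,127,n)
    print("base",hole(267,231,18)); rect(268,225,50,14,22,"base"); rect(268,225,60,3,9,"foot")
    print("plate",hole(106,223,12)); rect(106,223,24,7,16,"plate")
    rect(400,240,45,50,62,"block"); rect(426,284,20,120,175,"knob")
    m=(w[...,2]>131)&(w[...,2]<137); s=w[m]; f=np.polyfit(s[:,1],s[:,0],1); print("panel top",f.round(3), "ctr",s.mean(0).round(1),np.percentile(s[:,0]-np.polyval(f,s[:,1]),[2,98]).round(1))
E
python3 m2.py
```

```text
C hole (np.float64(155.88349618812413), np.float64(113.61983249221518), np.int64(105), array([ 480.9, -116. ,  119.2])) plane [-5.60000e-02  2.00000e-03  1.19219e+02] [ 479.3 -116.5  119.2]
C 1950 [ 480.1 -116.6  119. ] [array([ 481.2, -115.7]), array([53.1, 57. ]), np.float64(4.6)]
B hole (np.float64(246.6607709750567), np.float64(115.45593348450491), np.int64(40), array([473.4, -15.7, 119.3])) plane [-5.8000e-02 -5.0000e-03  1.1929e+02] [469.3 -11.6 119.3]
B 1885 [470.5 -13.7 119.2] [array([471.4, -10.7]), array([52.8, 53.2]), np.float64(5.4)]
A hole (np.float64(345.047899384533), np.float64(114.82873963071982), np.int64(66), array([462.5,  93. , 119.3])) plane [-6.10000e-02 -7.00000e-03  1.19336e+02] [459.8  89.8 119.3]
A 1933 [461.2  89.1 119.2] [array([461.8,  89.4]), array([52.7, 54.4]), np.float64(5.4)]
base (np.float64(266.89869122636935), np.float64(231.85167232186137), np.int64(31), array([639.8,  16.1,  18. ]))
base 1225 [630.9  14.9  18.9] [array([635.4,  14.9]), array([95.6, 59.3]), np.float64(85.3)]
foot 3066 [631.4  15.9   6.5] [array([636.7,  16.9]), array([192.8, 186.9]), np.float64(5.4)]
plate (np.float64(105.07136997538966), np.float64(224.15471698113208), np.int64(36), array([ 652.7, -230.2,   12. ]))
plate 989 [ 649.6 -229.1   12.7] [array([ 650.6, -230.3]), array([51.8, 46. ]), np.float64(24.3)]
block 1306 [630.2 205.1  56.7] [array([638.1, 203.4]), array([61.6, 61. ]), np.float64(16.2)]
knob 414 [635.1 197.6 158.5] [array([636.3, 199.2]), array([15.9, 23.1]), np.float64(71.8)]
panel top [-7.50000e-02  4.37265e+02] ctr [434.4  37.7 134.8] [-5.4  2.8]
```

```bash
python3 -c "
from h import *
goto(460.5,90.5,190,-3.048)"
```

```text
turn 0.002 shift [0.077  0.0645 0.1449]
```

Emit:
arm_command(plan=[[0.5,0.0154,0.0129,0.029,0],[0.5,0.0154,0.0129,0.029,0],[0.5,0.0154,0.0129,0.029,0],[0.5,0.0154,0.0129,0.029,0],[0.5,0.0154,0.0129,0.029,0],[0.5,0,0,0,0]])

```text
clock: 2.95
eef_pos: [458.6, 92.1, 189.5]
eef_rot: [3.142, -0.003, -3.042]
wrist_force: [-0.3, -0.5, 1.0]
finger_gap: 70.1
finger_force: 0.0
```

```bash
python3 -c "
from h import *
show(); goto(460.5,90.5,90,-3.048); c=snap('w2')
for p in [(461.5,91,120),(639.7,15.5,18)]: print(pix(c,p))"
```

```text
t 2.95 tcp [458.6  92.1 189.5] rot [ 3.142e+00 -3.000e-03 -3.042e+00] F [-0.3 -0.5  1. ] gap 70.1 ff 0.0 j [ 0.12  0.13  1.76  0.    1.25 -1.55]
turn 0.006 shift [-0.002  -0.0018  0.0995]
(np.float64(281.88012858301937), np.float64(218.76932641813673))
(np.float64(202.11779395499983), np.float64(335.83026081194896))
```

View pics/w2.png

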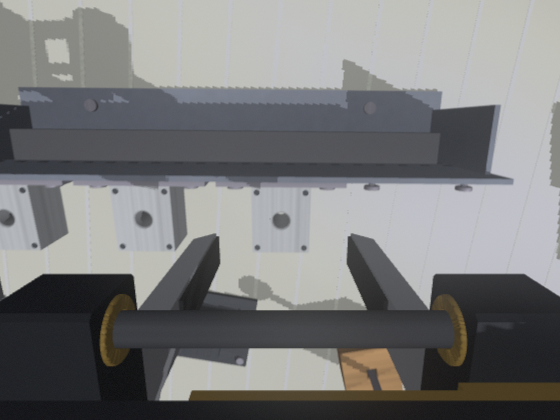

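The bore is seen at (282,219), matching the prediction (282,219). I'll descend and grip.

Emit:
arm_command(plan=[[0.5,-0.002,-0.0015,0.025,0],[0.5,0,0,0.025,0],[0.5,0,0,0.025,0],[0.5,0,0,0.0245,0],[0.5,0,0,0,0],[-0.2,0,0,0,0],[-0.2,0,0,0,0],[-0.2,0,0,0,0],[-0.2,0,0,0,0]])

```text
clock: 4.12
eef_pos: [462.8, 89.9, 91.6]
eef_rot: [3.141, 0.001, -3.044]
wrist_force: [0.1, 1.7, 6.8]
finger_gap: 44.0
finger_force: 25.0
```

```bash
python3 -c "
from h import *
show(); goto(460.5,90.5,104,-3.048)"
```

```text
t 4.12 tcp [462.8  89.9  91.6] rot [ 3.141e+00  1.000e-03 -3.044e+00] F [0.1 1.7 6.8] gap 44.0 ff 25.0 j [ 0.11  0.26  1.86  0.    1.02 -1.55]
turn 0.004 shift [ 0.0023  0.0008 -0.0124]
```

Emit:
arm_command(plan=[[-0.2,0,0,-0.005,0],[-0.2,0,0,-0.005,0],[-0.2,0,0,-0.004,0],[-0.2,0,0,0,0],[-0.2,0,0,0,0]])

```text
clock: 4.75
eef_pos: [462.8, 89.7, 105.3]
eef_rot: [-3.142, 0.001, -3.044]
wrist_force: [4.8, -0.5, 1.7]
finger_gap: 44.1
finger_force: 25.0
```

```bash
python3 -c "
from h import *
show();c=snap('w3');w=cloud(c)
for d in (0,-7,7): print(w[170:260:10,282+d].round(1).tolist())"
```

```text
t 4.75 tcp [462.8  89.7 105.3] rot [-3.142e+00  1.000e-03 -3.044e+00] F [ 4.8 -0.5  1.7] gap 44.1 ff 25.0 j [ 0.11  0.24  1.85 -0.    1.05 -1.55]
[[426.8, 84.9, 52.6], [426.7, 85.1, 93.7], [426.6, 85.1, 122.7], [428.7, 85.4, 135.0], [433.3, 85.8, 135.2], [438.2, 86.3, 134.1], [442.9, 86.7, 134.5], [447.9, 87.2, 134.1], [452.8, 87.7, 134.0]]
[[427.2, 80.2, 53.2], [427.3, 81.1, 92.2], [426.9, 81.8, 122.8], [428.9, 82.2, 135.6], [433.8, 82.7, 134.4], [438.4, 83.1, 134.8], [443.4, 83.5, 133.8], [448.3, 84.0, 133.8], [453.1, 84.4, 134.1]]
[[426.2, 89.6, 53.9], [426.5, 89.0, 92.7], [426.6, 88.5, 120.9], [428.4, 88.5, 135.1], [433.2, 89.0, 134.4], [438.2, 89.5, 133.2], [442.7, 90.0, 134.0], [448.1, 90.5, 132.4], [452.9, 91.0, 132.9]]
```

View pics/w3.png

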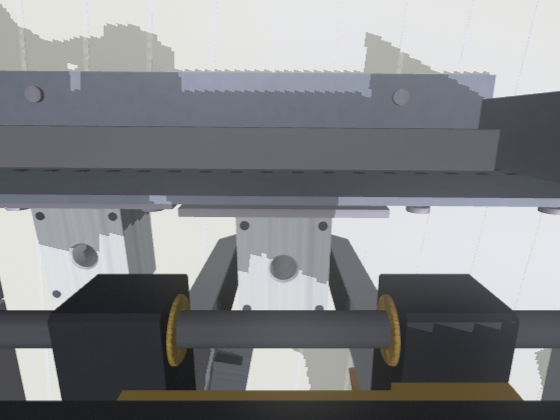

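The module is raised, with its top at z≈134. Now I'll pull it off along panel +x.

Emit:
arm_command(plan=[[-0.2,-0.005,0,0,0],[-0.2,-0.005,0,0,0],[-0.2,-0.006,0,0,0],[-0.2,-0.006,0,0,0],[-0.2,0,0,0,0]])

```text
clock: 5.42
eef_pos: [484.6, 91.9, 104.8]
eef_rot: [3.142, -0.0, -3.044]
wrist_force: [-0.5, 0.6, -1.4]
finger_gap: 43.5
finger_force: 25.0
```

```bash
python3 -c "
from h import *
show()"
```

```text
t 5.42 tcp [484.6  91.9 104.8] rot [ 3.142 -0.    -3.044] F [-0.5  0.6 -1.4] gap 43.5 ff 25.0 j [ 0.11  0.29  1.79  0.    1.07 -1.55]
```

```bash
python3 -c "
from h import *
goto(640,15.5,150,3.0596)"
```

```text
turn 0.179 shift [-0.1611 -0.0634 -0.0453]
```

Emit:
arm_command(plan=[[-0.2,0,0,-0.0225,0],[-0.2,0,0,-0.0225,0],[-0.2,0,0,0,0.09],[-0.2,0,0,0,0.089],[-0.2,-0.0268,-0.0106,0,0],[-0.2,-0.0268,-0.0106,0,0],[-0.2,-0.0268,-0.0106,0,0],[-0.2,-0.0268,-0.0106,0,0],[-0.2,-0.0268,-0.0106,0,0],[-0.2,-0.0268,-0.0106,0,0],[-0.2,0,0,0,0],[-0.2,0,0,0,0]])

```text
clock: 6.92
eef_pos: [638.8, 15.6, 149.6]
eef_rot: [3.142, -0.001, 3.06]
wrist_force: [0.4, 0.3, -1.0]
finger_gap: 43.9
finger_force: 25.0
```

```bash
python3 -c "
from h import *
show();c=snap('w4');w=cloud(c)
print(pix(c,(640,15.5,180)))
s=w[200:300,240:330].reshape(-1,3); s=s[(s[:,2]>170)&(s[:,2]<195)];print(len(s),s.mean(0),s.max(0),s.min(0))
s=w.reshape(-1,3); s=s[(s[:,2]>14)&(s[:,2]<23)&(abs(s[:,0]-630)<60)&(abs(s[:,1]-15)<60)];print(len(s),cv2.minAreaRect(s[:,:2].astype(np.float32)))
"
```

```text
t 6.92 tcp [638.8  15.6 149.6] rot [ 3.142e+00 -1.000e-03  3.060e+00] F [ 0.4  0.3 -1. ] gap 43.9 ff 25.0 j [-0.03  0.54  1.31  0.    1.29 -1.52]
(np.float64(284.086886256807), np.float64(273.6048008829447))
8297 [629.84160329  16.47053999 177.2465804 ] [657.37036339  39.43201679 181.64534339] [606.37657864  -7.39157278 170.02729342]
1700 ((618.2008666992188, 16.354473114013672), (95.36785125732422, 23.951814651489258), 85.24331665039062)
```

View pics/w4.png

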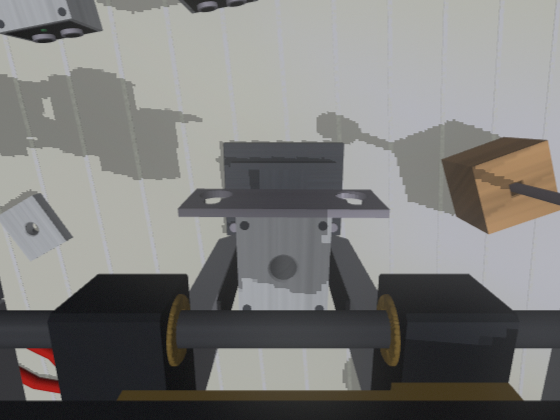

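```bash
cat > m3.py <<'E'
from h import *
import sys; from m2 import *
E
python3 - <<'E'
from h import *
c=dict(np.load("w4.npz")); g=cv2.cvtColor(c["img"],6)
t=(g[250:285,265:302]); print(np.percentile(t,[1,20,50,80]))
m=(t<np.median(t)-14).astype(np.uint8); n,l,st,ce=cv2.connectedComponentsWithStats(m); 
for i in range(1,n):
    if st[i,4]>30: print(st[i],ce[i]+[265,250],ray(c,*(ce[i]+[265,250]),178))
s=cloud(c)[205:300,240:330].reshape(-1,3); s=s[(s[:,2]>170)&(s[:,2]<195)]
print(cv2.minAreaRect(s[:,:2].astype(np.float32))); print(np.linalg.lstsq(np.c_[s[:,:2]-s[:,:2].mean(0),np.ones(len(s))],s[:,2],rcond=None)[0])
E
```

```text
[ 69.  81. 108. 117.]
[  3   5  29  25 546] [282.23809524 267.03479853] [637.49185931  14.82939119 178.        ]
((632.0433959960938, 15.949962615966797), (43.064117431640625, 48.16220474243164), 85.3242416381836)
[-5.10387224e-02  4.57092788e-03  1.77360630e+02]
```

Emit:
arm_command(plan=[[-0.2,-0.0037,0.0006,0.02,0],[-0.2,0,0,0.02,0],[-0.2,0,0,0.02,0],[-0.2,0,0,0.02,0],[-0.2,0,0,0.02,0],[-0.2,0,0,0.015,0],[-0.2,0,0,0.005,0],[-0.2,0,0,0,0],[-0.2,0,0,0,0]])

```text
clock: 8.1
eef_pos: [643.5, 15.6, 30.6]
eef_rot: [3.142, 0.001, 3.06]
wrist_force: [0.2, -0.1, -0.7]
finger_gap: 43.6
finger_force: 25.0
```

Emit:
arm_command(plan=[[-0.2,0,0,0.0015,0],[-0.2,0,0,0.0015,0],[-0.2,0,0,0,0],[-0.2,0,0,0,0]])

```text
clock: 8.6
eef_pos: [643.5, 15.6, 28.7]
eef_rot: [3.142, 0.001, 3.06]
wrist_force: [-7.5, 0.3, 13.1]
finger_gap: 43.8
finger_force: 25.0
```

Emit:
arm_command(plan=[[0,0,0,0,0],[0.3,0,0,0,0],[0.3,0,0,0,0],[0.3,0,0,-0.02,0],[0.5,0,0,-0.03,0],[0.5,0,0,-0.04,0],[0.5,0,0,-0.04,0],[0.5,0,0,0,0],[0.5,0,0,0,0]])

```text
clock: 9.72
eef_pos: [642.9, 15.6, 157.1]
eef_rot: [3.142, -0.0, 3.06]
wrist_force: [0.2, -0.2, 0.1]
finger_gap: 70.7
finger_force: 0.0
```

```bash
cat > chk.py <<'E'
from h import *
import sys
def chk(n,ztop,bx=639.4,by=15.2):
    "fit the top of a module in the stack: plane, rectangle edges, bore"
    c=snap(n); w=cloud(c); g=cv2.cvtColor(c["img"],6)
    d=w[...,:2]-[bx,by]
    s=w[(abs(w[...,2]-ztop)<6)&(np.hypot(d[...,0],d[...,1])<62)]
    P=np.linalg.lstsq(np.c_[s[:,:2]-[bx,by],np.ones(len(s))],s[:,2],rcond=None)[0]
    r=cv2.minAreaRect(s[:,:2].astype(np.float32)); print("n",len(s),"plane",P.round(3),"rect",[np.round(a,1) for a in r])
    u,v=map(int,np.round(pix(c,(bx,by,ztop)))); k=14; print("expected bore px",u,v)
    t=cv2.GaussianBlur(g,(3,3),0)[v-k:v+k+1,u-k:u+k+1]
    for thr in (.4,.6):
        lo,hi=np.percentile(t,3),np.percentile(t,80); m=(t<lo+thr*(hi-lo)).astype(np.uint8)
        nn,l,st,ce=cv2.connectedComponentsWithStats(m)
        for i in range(1,nn):
            if st[i,4]>30: print("blob",st[i],ray(c,*(st[i,:2]+st[i,2:4]/2-.5+[u-k,v-k]),ztop).round(1))
show()
if __name__=="__main__": chk(sys.argv[1],float(sys.argv[2]))
E
python3 chk.py s1 54
```

```text
t 9.72 tcp [642.9  15.6 157.1] rot [ 3.142 -0.     3.06 ] F [ 0.2 -0.2  0.1] gap 70.7 ff 0.0 j [-0.03  0.55  1.29  0.    1.31 -1.52]
n 3673 plane [ 1.000e-02 -1.000e-03  5.492e+01] rect [array([638.7,  15.2]), array([96.2, 55.9]), np.float64(85.2)]
expected bore px 283 200
blob [  7   9  15  15 176] [640.9  15.3  54. ]
blob [  7   8  16  17 205] [640.9  15.7  54. ]
```

View pics/s1.png

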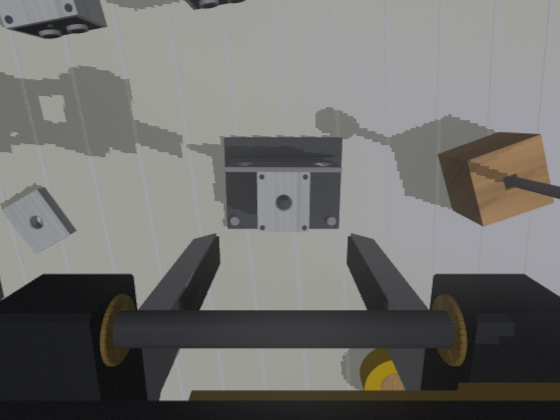

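Module 1 sits square and level on the base; its bore is at px (284,202). Zooming in to compare it with the hole below.

```bash
python3 -c "
from h import *
a=cv2.imread('pics/s1.png')[180:225,255:315];a=np.clip(a.astype(float)*1.8,0,255).astype(np.uint8);cv2.imwrite('pics/z1.png',cv2.resize(a,None,fx=10,fy=10,interpolation=cv2.INTER_NEAREST))
goto(471,-12.8,190,-3.048)"
```

```text
turn -0.175 shift [ 0.1736 -0.0123 -0.0334]
```

View pics/z1.png

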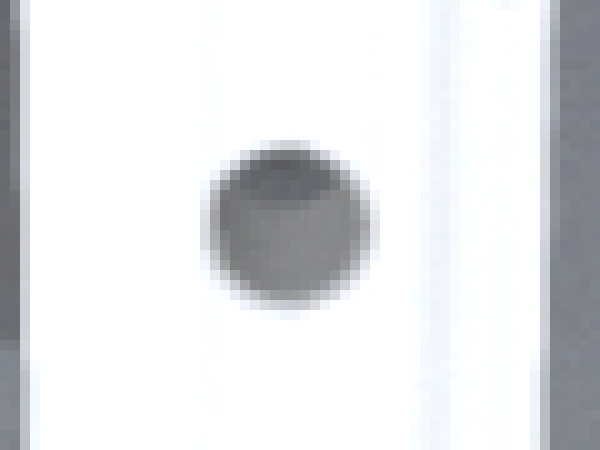

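```bash
python3 -c "
from h import *
c=dict(np.load('s1.npz'));c['eye']=c['eye'];print(ray(c,283,199.8,18),ray(c,283,199.8,54),ray(c,284,194.3,54),ray(c,284,210.3,54))"
```

```text
[647.17360084  14.77791046  18.        ] [638.96384767  15.45213545  54.        ] [634.30948826  16.67719905  54.        ] [648.15384536  15.55007717  54.        ]
```

The hole below shows through the bore and lines up within about 1 mm (hole ≈641.5,15). On to the middle module.

Emit:
arm_command(plan=[[0.5,0,0,-0.0167,-0.0875],[0.5,0,0,-0.0167,-0.0875],[0.5,0.029,-0.002,0,0],[0.5,0.029,-0.002,0,0],[0.5,0.029,-0.002,0,0],[0.5,0.029,-0.002,0,0],[0.5,0.029,-0.002,0,0],[0.5,0.029,-0.002,0,0],[0.5,0,0,0,0],[0.5,0,0,0,0]])

```text
clock: 11.02
eef_pos: [471.4, -12.5, 190.1]
eef_rot: [3.141, -0.0, -3.048]
wrist_force: [0.3, -0.1, -0.3]
finger_gap: 70.7
finger_force: 0.0
```

```bash
python3 -c "
from chk import *
chk('p2',119.3,471.2,-12.6); goto(471,-12.8,90,-3.048)"
```

```text
t 11.03 tcp [471.4 -12.5 190.1] rot [ 3.141 -0.    -3.048] F [ 0.3 -0.1 -0.3] gap 70.7 ff 0.0 j [-0.1   0.14  1.75  0.    1.25 -1.77]
n 4608 plane [-5.00000e-02 -7.00000e-03  1.19177e+02] rect [array([466.6, -13.1]), array([ 62.3, 101.1]), np.float64(5.1)]
expected bore px 284 214
blob [  5   8  17  15 205] [471.8 -13.  119.3]
blob [  4   8  19  16 240] [472.2 -13.  119.3]
turn -0.0 shift [ 0.0005 -0.0003  0.1   ]
```

Emit:
arm_command(plan=[[0.5,0,0,0.025,0],[0.5,0,0,0.025,0],[0.5,0,0,0.025,0],[0.5,0,0,0.025,0],[0.5,0,0,0,0],[-0.2,0,0,0,0],[-0.2,0,0,0,0],[-0.2,0,0,0,0],[-0.2,0,0,0,0],[-0.2,0,0,-0.005,0],[-0.2,0,0,-0.005,0],[-0.2,0,0,-0.004,0],[-0.2,0,0,0,0]])

```text
clock: 12.7
eef_pos: [471.3, -12.5, 104.9]
eef_rot: [-3.141, 0.001, -3.048]
wrist_force: [4.3, 0.6, 0.8]
finger_gap: 43.4
finger_force: 25.0
```

Emit:
arm_command(plan=[[-0.2,-0.005,0,0,0],[-0.2,-0.005,0,0,0],[-0.2,-0.006,0,0,0],[-0.2,-0.006,0,0,0],[-0.2,0,0,0,0]])

```text
clock: 13.32
eef_pos: [493.2, -10.4, 104.2]
eef_rot: [3.142, -0.0, -3.048]
wrist_force: [-0.0, -0.1, -2.0]
finger_gap: 43.9
finger_force: 25.0
```

```bash
python3 -c "
from h import *
show(); goto(641.5,15.3,160,3.0596)"
```

```text
t 13.32 tcp [493.2 -10.4 104.2] rot [ 3.142 -0.    -3.048] F [-0.  -0.1 -2. ] gap 43.9 ff 25.0 j [-0.1   0.29  1.79 -0.    1.06 -1.76]
turn 0.175 shift [-0.1457  0.0378 -0.0559]
```

Emit:
arm_command(plan=[[-0.2,0,0,-0.028,0],[-0.2,0,0,-0.028,0],[-0.2,0,0,0,0.0875],[-0.2,0,0,0,0.0875],[-0.2,-0.0243,0.0063,0,0],[-0.2,-0.0243,0.0063,0,0],[-0.2,-0.0243,0.0063,0,0],[-0.2,-0.0243,0.0063,0,0],[-0.2,-0.0243,0.0063,0,0],[-0.2,-0.0243,0.0063,0,0],[-0.2,0,0,0,0],[-0.2,0,0,0,0]])

```text
clock: 14.82
eef_pos: [640.7, 15.2, 160.0]
eef_rot: [-3.141, -0.001, 3.06]
wrist_force: [-0.8, 0.4, -1.7]
finger_gap: 43.8
finger_force: 25.0
```

```bash
cat > held.py <<'E'
from h import *
import sys
show(); c=snap(sys.argv[1]); p=manip.read_state()["eef_pos"]; g=cv2.cvtColor(c["img"],6); w=cloud(c)
t=g[250:288,262:306]; m=(t<np.median(t)-14).astype(np.uint8); n,l,st,ce=cv2.connectedComponentsWithStats(m)
s=w[205:300,240:330].reshape(-1,3); s=s[abs(s[:,2]-p[2]-28)<8]
P=np.linalg.lstsq(np.c_[s[:,:2]-p[:2],np.ones(len(s))],s[:,2],rcond=None)[0]; print("plane",P.round(3),"top-tcp",(P[2]-p[2]).round(1))
for i in range(1,n):
    if st[i,4]>60:
        b=ray(c,*(st[i,:2]+st[i,2:4]/2-.5+[262,250]),P[2]); print(st[i],"bore top",b.round(1),"bottom-tcp",(b-p+[36*P[0],36*P[1],0])[:2].round(1))
E
python3 held.py w5
```

```text
t 14.82 tcp [640.7  15.2 160. ] rot [-3.141e+00 -1.000e-03  3.060e+00] F [-0.8  0.4 -1.7] gap 43.8 ff 25.0 j [-0.03  0.54  1.29 -0.    1.31 -1.52]
plane [-3.8000e-02  4.0000e-03  1.8807e+02] top-tcp 27.8
[  6   7  30  25 590] bore top [640.6  14.5 188.1] bottom-tcp [-1.5 -0.5]
```

Emit:
arm_command(plan=[[-0.2,-0.0015,0.0004,0.02,0],[-0.2,0,0,0.02,0],[-0.2,0,0,0.02,0],[-0.2,0,0,0.02,0],[-0.2,0,0,0.01,0],[-0.2,0,0,0.003,0],[-0.2,0,0,0.0015,0],[-0.2,0,0,0,0],[-0.2,0,0,0,0]])

```text
clock: 16.0
eef_pos: [643.0, 15.6, 66.3]
eef_rot: [3.142, 0.001, 3.06]
wrist_force: [0.2, 0.9, -1.8]
finger_gap: 43.8
finger_force: 25.0
```

Emit:
arm_command(plan=[[-0.2,0,0,0.0015,0],[-0.2,0,0,0.001,0],[-0.2,0,0,0,0],[-0.2,0,0,0,0]])

```text
clock: 16.5
eef_pos: [643.3, 15.5, 64.1]
eef_rot: [3.142, 0.001, 3.06]
wrist_force: [-1.2, -0.6, 5.5]
finger_gap: 44.1
finger_force: 25.0
```

Emit:
arm_command(plan=[[-0.2,0,0,0.001,0],[-0.2,0,0,0,0],[0,0,0,0,0],[0.3,0,0,0,0],[0.3,0,0,0,0],[0.3,0,0,-0.02,0],[0.5,0,0,-0.03,0],[0.5,0,0,-0.035,0],[0.5,0,0,-0.035,0],[0.5,0,0,0,0],[0.5,0,0,0,0]])

```text
clock: 17.88
eef_pos: [642.6, 15.6, 182.4]
eef_rot: [-3.142, -0.0, 3.06]
wrist_force: [0.4, -0.7, -1.0]
finger_gap: 70.3
finger_force: 0.0
```

```bash
python3 chk.py s2 90; python3 -c "
from h import *
a=cv2.imread('pics/s2.png')[190:255,245:325];a=np.clip(a.astype(float)*1.8,0,255).astype(np.uint8);cv2.imwrite('pics/z2.png',cv2.resize(a,None,fx=8,fy=8,interpolation=cv2.INTER_NEAREST))
goto(482,-116.5,190,-3.048)"
```

```text
t 17.88 tcp [642.6  15.6 182.4] rot [-3.142 -0.     3.06 ] F [ 0.4 -0.7 -1. ] gap 70.3 ff 0.0 j [-0.03  0.53  1.26 -0.    1.36 -1.52]
n 3920 plane [ 6.0000e-03 -2.0000e-03  9.0921e+01] rect [array([639.3,  15. ]), array([96. , 56.3]), np.float64(85.2)]
expected bore px 283 204
blob [  7   9  16  15 195] [641.4  15.6  90. ]
blob [  6   8  17  17 226] [641.3  15.2  90. ]
turn -0.175 shift [ 0.1721 -0.1165 -0.008 ]
```

View pics/z2.png

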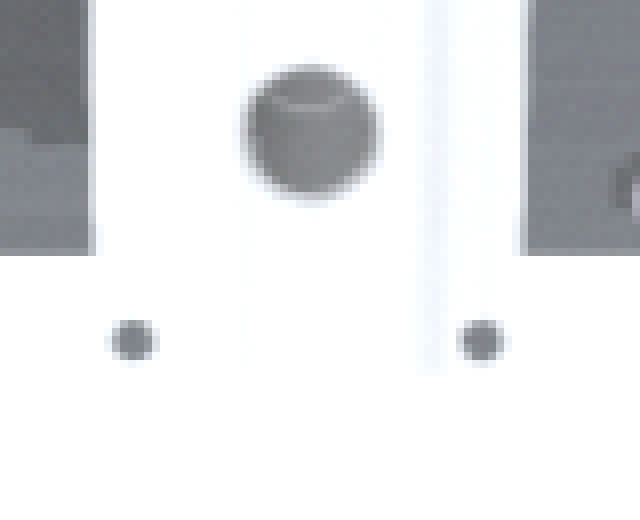

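Module 2's bore is at (641.4,15.4), in line with the first. Third module next.

Emit:
arm_command(plan=[[0.5,0,0,-0.004,-0.0875],[0.5,0,0,-0.004,-0.0875],[0.5,0.0287,-0.0194,0,0],[0.5,0.0287,-0.0194,0,0],[0.5,0.0287,-0.0194,0,0],[0.5,0.0287,-0.0194,0,0],[0.5,0.0287,-0.0194,0,0],[0.5,0.0287,-0.0194,0,0],[0.5,0,0,0,0],[0.5,0,0,0,0]])

```text
clock: 19.18
eef_pos: [482.5, -116.1, 190.1]
eef_rot: [3.141, -0.0, -3.049]
wrist_force: [0.0, -0.1, 0.8]
finger_gap: 70.5
finger_force: 0.0
```

```bash
python3 -c "
from chk import *
chk('p3',119.3,481.2,-116.2); goto(482,-116.5,90,-3.048)"
```

```text
t 19.18 tcp [ 482.5 -116.1  190.1] rot [ 3.141 -0.    -3.049] F [ 0.  -0.1  0.8] gap 70.5 ff 0.0 j [-0.31  0.19  1.69  0.    1.26 -1.97]
n 4702 plane [-4.70000e-02  5.00000e-03  1.19095e+02] rect [array([ 475.8, -116.9]), array([ 63. , 100.4]), np.float64(4.4)]
expected bore px 284 213
blob [  5   7  17  15 206] [ 481.3 -116.8  119.3]
blob [  4   7  19  16 242] [ 481.7 -116.7  119.3]
turn 0.0 shift [ 0.0006 -0.0006  0.1   ]
```

Emit:
arm_command(plan=[[0.5,0.001,-0.0005,0.025,0],[0.5,0,0,0.025,0],[0.5,0,0,0.025,0],[0.5,0,0,0.025,0],[0.5,0,0,0,0],[-0.2,0,0,0,0],[-0.2,0,0,0,0],[-0.2,0,0,0,0],[-0.2,0,0,0,0],[-0.2,0,0,-0.005,0],[-0.2,0,0,-0.005,0],[-0.2,0,0,-0.004,0],[-0.2,0,0,0,0]])

```text
clock: 20.85
eef_pos: [481.5, -117.0, 104.9]
eef_rot: [-3.141, 0.001, -3.048]
wrist_force: [3.1, 1.1, 1.0]
finger_gap: 43.9
finger_force: 25.0
```

Emit:
arm_command(plan=[[-0.2,-0.005,0,0,0],[-0.2,-0.005,0,0,0],[-0.2,-0.006,0,0,0],[-0.2,-0.006,0,0,0],[-0.2,0,0,0,0]])

```text
clock: 21.48
eef_pos: [503.4, -114.8, 104.2]
eef_rot: [3.142, -0.0, -3.048]
wrist_force: [0.7, -0.1, -2.3]
finger_gap: 44.1
finger_force: 25.0
```

```bash
python3 -c "
from h import *
show(); goto(642,15.3,185,3.0596)"
```

```text
t 21.48 tcp [ 503.4 -114.8  104.2] rot [ 3.142 -0.    -3.048] F [ 0.7 -0.1 -2.3] gap 44.1 ff 25.0 j [-0.3   0.34  1.73 -0.    1.08 -1.96]
turn 0.175 shift [-0.1274  0.141  -0.0808]
```

Emit:
arm_command(plan=[[-0.2,0,0,-0.027,0],[-0.2,0,0,-0.027,0],[-0.2,0,0,-0.027,0],[-0.2,0,0,0,0.0875],[-0.2,0,0,0,0.0875],[-0.2,-0.0212,0.0235,0,0],[-0.2,-0.0212,0.0235,0,0],[-0.2,-0.0212,0.0235,0,0],[-0.2,-0.0212,0.0235,0,0],[-0.2,-0.0212,0.0235,0,0],[-0.2,-0.0212,0.0235,0,0],[-0.2,0,0,0,0],[-0.2,0,0,0,0]])

```text
clock: 23.1
eef_pos: [641.0, 14.9, 185.1]
eef_rot: [-3.141, -0.001, 3.06]
wrist_force: [-0.6, -0.1, -2.3]
finger_gap: 44.1
finger_force: 25.0
```

```bash
python3 held.py w6
```

```text
t 23.1 tcp [641.   14.9 185.1] rot [-3.141e+00 -1.000e-03  3.060e+00] F [-0.6 -0.1 -2.3] gap 44.1 ff 25.0 j [-0.03  0.52  1.26 -0.    1.36 -1.52]
plane [-5.2000e-02  6.0000e-03  2.1304e+02] top-tcp 27.7
[  6   5  30  25 589] bore top [639.9  14.3 213. ] bottom-tcp [-3.  -0.2]
```

Emit:
arm_command(plan=[[-0.2,-0.0027,0.0007,0.02,0],[-0.2,0,0,0.02,0],[-0.2,0,0,0.02,0],[-0.2,0,0,0.02,0],[-0.2,0,0,0.003,0],[-0.2,0,0,0.001,0],[-0.2,0,0,0.001,0],[-0.2,0,0,0,0],[-0.2,0,0,0,0]])

```text
clock: 24.28
eef_pos: [644.3, 15.7, 100.6]
eef_rot: [-3.142, 0.0, 3.06]
wrist_force: [-0.0, -0.9, -1.8]
finger_gap: 43.7
finger_force: 25.0
```

Emit:
arm_command(plan=[[-0.2,0,0,0.001,0],[-0.2,0,0,0.001,0],[-0.2,0,0,0,0],[-0.2,0,0,0,0]])

```text
clock: 24.78
eef_pos: [645.0, 15.7, 99.8]
eef_rot: [3.141, 0.003, 3.06]
wrist_force: [-0.6, -0.5, 7.5]
finger_gap: 43.8
finger_force: 25.0
```

Emit:
arm_command(plan=[[-0.2,0,0,0.001,0],[-0.2,0,0,0,0],[0,0,0,0,0],[0.3,0,0,0,0],[0.3,0,0,0,0],[0.3,0,0,-0.02,0],[0.5,0,0,-0.03,0],[0.5,0,0,-0.035,0],[0.5,0,0,-0.035,0],[0.5,0,0,0,0],[0.5,0,0,0,0]])

```text
clock: 26.15
eef_pos: [644.0, 15.7, 217.4]
eef_rot: [3.142, -0.0, 3.06]
wrist_force: [0.0, -0.3, -1.3]
finger_gap: 70.9
finger_force: 0.0
```

```bash
python3 chk.py s3 126; python3 -c "
from h import *
a=cv2.imread('pics/s3.png')[185:250,245:325];a=np.clip(a.astype(float)*1.8,0,255).astype(np.uint8);cv2.imwrite('pics/z3.png',cv2.resize(a,None,fx=8,fy=8,interpolation=cv2.INTER_NEAREST))
c=snap('t3','top');w=cloud(c)
s=w[(w[...,2]>8)&(w[...,2]<16)&(abs(w[...,0]-650)<60)&(abs(w[...,1]+230)<60)];print(cv2.minAreaRect(s[:,:2].astype(np.float32)),len(s))"
```

```text
t 26.15 tcp [644.   15.7 217.4] rot [ 3.142 -0.     3.06 ] F [ 0.  -0.3 -1.3] gap 70.9 ff 0.0 j [-0.03  0.51  1.21  0.    1.43 -1.52]
n 4005 plane [ 1.00000e-02 -1.00000e-03  1.26882e+02] rect [array([640.1,  15.1]), array([96. , 56.3]), np.float64(85.2)]
expected bore px 283 202
blob [  7  10  16  16 200] [642.1  15.8 126. ]
blob [  6  10  17  17 229] [642.5  15.3 126. ]
((650.817626953125, -231.32852172851562), (118.65336608886719, 112.83260345458984), 88.62672424316406) 205
```

View pics/s3.png

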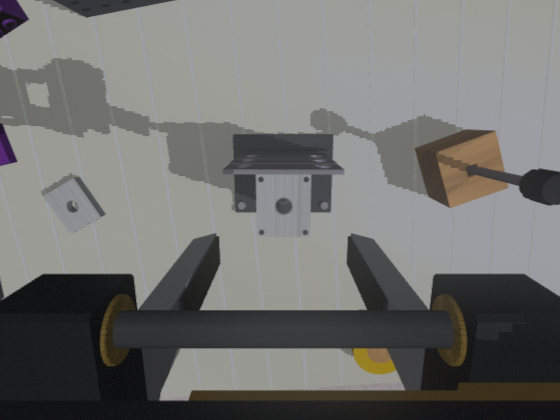

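The third module is on, bore at (642.3,15.5). The aluminium plate is still in place, its bore at px (73,206). I'll move above it.

```bash
python3 -c "
from h import *
goto(651.5,-230.3,110,-2.717)"
```

```text
turn -0.506 shift [ 0.0942 -0.2273  0.1067]
```

Emit:
arm_command(plan=[[0.5,0,0,0,-0.17],[0.5,0,0,0,-0.168],[0.5,0,0,0,-0.168],[0.5,0.0118,-0.0284,0,0],[0.5,0.0118,-0.0284,0,0],[0.5,0.0118,-0.0284,0,0],[0.5,0.0118,-0.0284,0,0],[0.5,0.0118,-0.0284,0.02,0],[0.5,0.0118,-0.0284,0.028,0],[0.5,0.0118,-0.0284,0.028,0],[0.5,0.0116,-0.0285,0.0307,0],[0.5,0,0,0,0],[0.5,0,0,0,0]])

```text
clock: 27.88
eef_pos: [652.1, -229.6, 111.1]
eef_rot: [3.142, 0.0, -2.717]
wrist_force: [-0.2, 0.1, 0.3]
finger_gap: 70.2
finger_force: 0.0
```

```bash
python3 -c "
from chk import *
c=snap('e1');w=cloud(c)
s=w[(w[...,2]>8)&(w[...,2]<17)&(np.hypot(w[...,0]-651,w[...,1]+230)<45)];print(cv2.minAreaRect(s[:,:2].astype(np.float32)),len(s))
chk('e2',12,651.5,-230.3); goto(651.5,-230.3,3,-2.717)"
```

```text
t 27.88 tcp [ 652.1 -229.6  111.1] rot [ 3.142  0.    -2.717] F [-0.2  0.1  0.3] gap 70.2 ff 0.0 j [-0.39  0.7   1.16  0.    1.29 -2.39]
((650.71533203125, -192.70338439941406), (44.912986755371094, 21.013914108276367), 23.786409378051758) 1013
n 2264 plane [3.0000e-03 9.0000e-03 1.2414e+01] rect [array([ 650.6, -183.5]), array([52.3, 37.8]), np.float64(24.0)]
expected bore px 283 204
blob [22 14  7  9 37] [ 650.8 -220.8   12. ]
blob [22 14  7  9 37] [ 650.8 -220.8   12. ]
turn 0.001 shift [ 0.0014 -0.0004  0.1089]
```

The plate has been knocked aside, so I'll re-measure it.

```bash
python3 -c "
from h import *
c=dict(np.load('e2.npz'));w=cloud(c)
s=w[(w[...,2]>8)&(w[...,2]<17)&(np.hypot(w[...,0]-651,w[...,1]+180)<60)];r=cv2.minAreaRect(s[:,:2].astype(np.float32));print(r,len(s))"
```

```text
((649.2345581054688, -180.51629638671875), (52.22666931152344, 44.406307220458984), 24.133474349975586) 2660
```

View pics/e2.png

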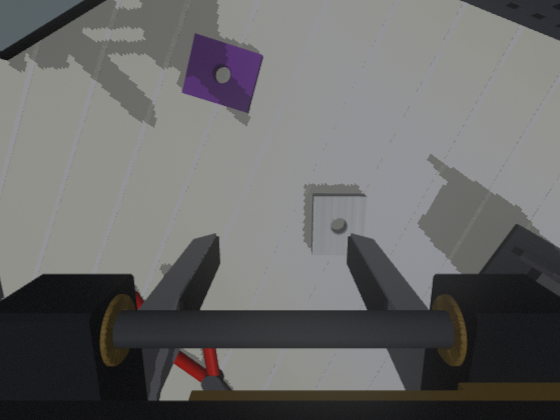

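The plate's bore is now at (338,225), still square with the tool.

```bash
python3 -c "
from h import *
c=dict(np.load('e2.npz'));print(ray(c,338.5,225,12)); goto(650,-180.5,3,-2.719)"
```

```text
[ 648.77018897 -180.16105248   12.        ]
turn 0.003 shift [-0.0176  0.0456  0.1089]
```

Emit:
arm_command(plan=[[0.5,-0.0085,0.0228,0,0],[0.5,-0.0085,0.0228,0,0],[0.5,0,0,0.03,0],[0.5,0,0,0.03,0],[0.5,0,0,0.03,0],[0.5,0,0,0.012,0],[0.5,0,0,0.005,0],[0.5,0,0,0,0],[0.5,0,0,0,0]])

```text
clock: 29.1
eef_pos: [649.1, -181.8, 4.8]
eef_rot: [-3.14, 0.001, -2.717]
wrist_force: [0.2, -0.3, 0.6]
finger_gap: 70.6
finger_force: 0.0
```

```bash
python3 -c "
from h import *
show()"
```

```text
t 29.1 tcp [ 649.1 -181.8    4.8] rot [-3.140e+00  1.000e-03 -2.717e+00] F [ 0.2 -0.3  0.6] gap 70.6 ff 0.0 j [-0.33  0.78  1.29 -0.    1.08 -2.32]
```

Emit:
arm_command(plan=[[-0.2,0,0,0,0],[-0.2,0,0,0,0],[-0.2,0,0,0,0],[-0.2,0,0,0,0],[-0.2,0,0,-0.03,0],[-0.2,0,0,-0.04,0],[-0.2,0,0,-0.04,0],[-0.2,0,0,-0.04,0],[-0.2,0,0,-0.04,0],[-0.2,0,0,0,0.168],[-0.2,0,0,0,0.168],[-0.2,0,0,0,0.17],[-0.2,0,0,0,0]], newtons=20)

```text
clock: 30.72
eef_pos: [648.6, -181.7, 193.5]
eef_rot: [3.142, -0.0, 3.061]
wrist_force: [0.7, -0.7, -1.6]
finger_gap: 43.5
finger_force: 20.0
```

```bash
python3 -c "
from h import *
show(); goto(642,15.4,195,3.0596)"
```

```text
t 30.73 tcp [ 648.6 -181.7  193.5] rot [ 3.142 -0.     3.061] F [ 0.7 -0.7 -1.6] gap 43.5 ff 20.0 j [-0.33  0.59  1.13 -0.    1.42 -1.82]
turn 0.001 shift [ 0.0227  0.1959 -0.0015]
```

Emit:
arm_command(plan=[[-0.2,0.0038,0.0327,0,0],[-0.2,0.0038,0.0327,0,0],[-0.2,0.0038,0.0327,0,0],[-0.2,0.0038,0.0327,0,0],[-0.2,0.0038,0.0327,0,0],[-0.2,0.0038,0.0325,0,0],[-0.2,0,0,0,0],[-0.2,0,0,0,0]])

```text
clock: 31.72
eef_pos: [641.9, 15.0, 193.6]
eef_rot: [-3.141, -0.0, 3.062]
wrist_force: [-0.4, -0.1, -0.9]
finger_gap: 43.8
finger_force: 20.0
```

Run:
```python
from h import *
show(); c=snap('e3'); w=cloud(c); p=manip.read_state()["eef_pos"]; g=cv2.cvtColor(c["img"],6)
s=w[(abs(w[...,2]-p[2]-8)<8)&(np.hypot(w[...,0]-p[0],w[...,1]-p[1])<45)]
s=s[abs(s[:,1]-p[1])<18]
P=np.linalg.lstsq(np.c_[s[:,:2]-p[:2],np.ones(len(s))],s[:,2],rcond=None)[0]; print(len(s),P.round(3),"top-tcp",(P[2]-p[2]).round(1),cv2.minAreaRect(s[:,:2].astype(np.float32)))
u,v=map(int,np.round(pix(c,(p[0],p[1],P[2])))); print(u,v); k=17
t=g[v-k:v+k+1,u-k:u+k+1]; m=(t<np.median(t)-14).astype(np.uint8); n,l,st,ce=cv2.connectedComponentsWithStats(m)
for i in range(1,n):
    if st[i,4]>60: print(st[i],"bore",ray(c,*(st[i,:2]+st[i,2:4]/2-.5+[u-k,v-k]),P[2]).round(1))
cv2.imwrite("pics/z4.png",cv2.resize(c["img"][v-70:v+50,u-90:u+90],None,fx=4,fy=4))
```

```text
t 31.73 tcp [641.9  15.  193.6] rot [-3.141 -0.     3.062] F [-0.4 -0.1 -0.9] gap 43.8 ff 20.0 j [-0.03  0.52  1.25 -0.    1.38 -1.52]
6247 [ 1.60000e-02 -1.00000e-03  2.02576e+02] top-tcp 9.0 ((643.4029541015625, 14.702261924743652), (35.99788284301758, 55.25355529785156), 89.99494934082031)
283 254
[  3  12  27  20 226] bore [644.3  13.8 202.6]
```

View pics/z4.png

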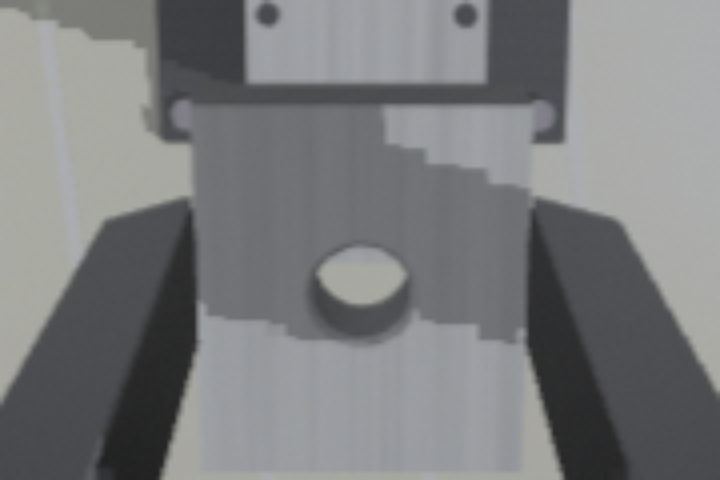

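Emit:
arm_command(plan=[[-0.2,0.002,0.0003,0.02,0],[-0.2,0,0,0.02,0],[-0.2,0,0,0.015,0],[-0.2,0,0,0.005,0],[-0.2,0,0,0.002,0],[-0.2,0,0,0.001,0],[-0.2,0,0,0,0],[-0.2,0,0,0,0]])

```text
clock: 32.78
eef_pos: [640.1, 16.1, 131.0]
eef_rot: [3.142, 0.0, 3.06]
wrist_force: [0.6, 0.8, -0.4]
finger_gap: 43.5
finger_force: 20.0
```

Emit:
arm_command(plan=[[-0.2,0,0,0.0015,0],[-0.2,0,0,0.001,0],[-0.2,0,0,0,0],[-0.2,0,0,0,0]])

```text
clock: 33.28
eef_pos: [640.4, 16.0, 129.7]
eef_rot: [3.142, 0.002, 3.06]
wrist_force: [-3.7, -0.2, 9.6]
finger_gap: 43.6
finger_force: 20.0
```

Contact. Release and check.

Emit:
arm_command(plan=[[0,0,0,0,0],[0.3,0,0,0,0],[0.3,0,0,0,0],[0.3,0,0,-0.02,0],[0.5,0,0,-0.03,0],[0.5,0,0,-0.035,0],[0.5,0,0,-0.035,0],[0.5,0,0,0,0],[0.5,0,0,0,0]])

```text
clock: 34.4
eef_pos: [639.7, 16.0, 247.1]
eef_rot: [-3.142, -0.001, 3.06]
wrist_force: [0.3, -0.0, -1.3]
finger_gap: 70.4
finger_force: 0.0
```

```bash
python3 chk.py s4 138; python3 -c "
from h import *
c=dict(np.load('s4.npz')); u,v=map(int,np.round(pix(c,(641,15.4,138)))); print(u,v)
a=c['img'][v-30:v+35,u-40:u+40];a=np.clip(a.astype(float)*1.8,0,255).astype(np.uint8);cv2.imwrite('pics/z5.png',cv2.resize(a,None,fx=8,fy=8,interpolation=cv2.INTER_NEAREST))
goto(640,200,260,3.0596)
w=cloud(c); s=w[(w[...,2]>145)&(w[...,2]<172)&(np.hypot(w[...,0]-637,w[...,1]-203)<50)]; print(len(s),s.mean(0) if len(s) else '')"
```

```text
t 34.4 tcp [639.7  16.  247.1] rot [-3.142e+00 -1.000e-03  3.060e+00] F [ 0.3 -0.  -1.3] gap 70.4 ff 0.0 j [-0.03  0.48  1.17  0.    1.49 -1.52]
n 2921 plane [4.00000e-03 0.00000e+00 1.38957e+02] rect [array([641.6,  15. ]), array([44.1, 52.7]), np.float64(85.3)]
expected bore px 283 203
blob [  7   9  15  15 173] [641.5  15.4 138. ]
blob [  7   9  16  16 199] [642.   15.7 138. ]
283 204
turn 0.0 shift [ 0.0147  0.1834 -0.0133]
1158 [634.0414855  197.80766033 163.92563254]
```

View pics/z5.png

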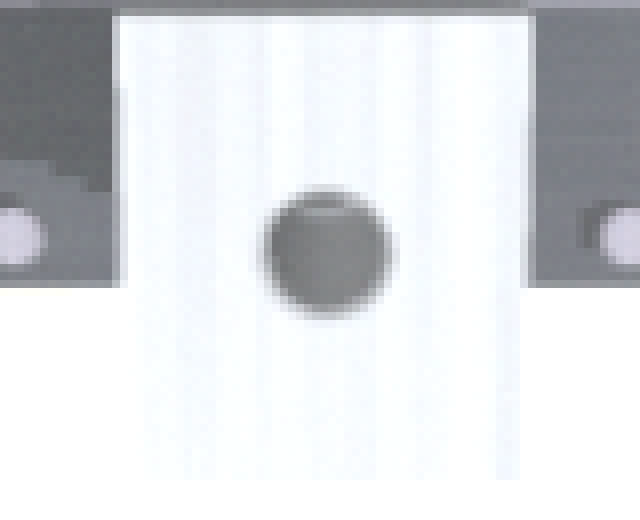

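Plate and bores are all at about (641.7,15.4). Now the rod.

Emit:
arm_command(plan=[[0.5,0.0025,0.0306,-0.003,0],[0.5,0.0025,0.0306,-0.003,0],[0.5,0.0025,0.0306,-0.003,0],[0.5,0.0025,0.0306,-0.003,0],[0.5,0.0025,0.0306,0,0],[0.5,0.0022,0.0306,0,0],[0.5,0,0,0,0],[0.5,0,0,0,0]])

```text
clock: 35.45
eef_pos: [640.2, 199.6, 259.3]
eef_rot: [-3.141, -0.001, 3.06]
wrist_force: [-0.1, -0.2, -0.3]
finger_gap: 70.8
finger_force: 0.0
```

```bash
cat > rod.py <<'E'
from h import *
import sys
def layers(c,x,y,zs,name,r=45):
    w=cloud(c); d=np.hypot(w[...,0]-x,w[...,1]-y)
    for z0,z1 in zs:
        s=w[(w[...,2]>z0)&(w[...,2]<z1)&(d<r)]
        if len(s)>3: print(name,z0,z1,len(s),s.mean(0).round(1),"med",np.median(s,0).round(1),cv2.minAreaRect(s[:,:2].astype(np.float32))[:2])
if __name__=="__main__":
    show()
    zs=[(60,80),(80,100),(100,120),(120,140),(144,165),(165,172)]
    for n in ("wrist","scene","top"): layers(snap("r_"+n,n),637,202,zs,n,25)
E
python3 rod.py
```

```text
t 35.45 tcp [640.2 199.6 259.3] rot [-3.141e+00 -1.000e-03  3.060e+00] F [-0.1 -0.2 -0.3] gap 70.8 ff 0.0 j [ 0.25  0.56  1.04 -0.    1.55 -1.24]
wrist 60 80 19 [633.7 202.8  70.2] med [633.4 202.8  69.7] ((633.9234008789062, 202.6839599609375), (6.586633205413818, 1.9390101432800293))
wrist 80 100 19 [633.3 202.6  89.6] med [633.1 202.7  89.3] ((633.38037109375, 202.63525390625), (6.233499526977539, 2.13150691986084))
wrist 144 165 109 [627.6 202.3 156.4] med [626.5 202.7 156.9] ((632.1366577148438, 200.63111877441406), (16.80181312561035, 23.702077865600586))
wrist 165 172 581 [634.7 201.7 168.8] med [634.7 201.6 168.9] ((635.235595703125, 201.7233123779297), (22.73177719116211, 22.512510299682617))
scene 60 80 21 [638.1 205.5  69.5] med [638.5 205.8  69.2] ((638.1688232421875, 206.22756958007812), (4.034253120422363, 6.7786970138549805))
scene 80 100 24 [638.4 205.2  89.4] med [638.4 205.3  90.2] ((638.3220825195312, 204.93280029296875), (4.013926982879639, 7.796553134918213))
scene 100 120 26 [637.7 205.1 110.7] med [638.2 205.6 110.7] ((637.5286254882812, 204.8063201904297), (5.8104634284973145, 7.337010860443115))
scene 120 140 18 [637.3 204.7 127.8] med [637.4 204.9 127.1] ((636.9161987304688, 204.494384765625), (4.131996154785156, 7.66970157623291))
scene 144 165 90 [640.3 207.  155.5] med [642.5 208.7 155.5] ((637.0908203125, 203.93038940429688), (18.868072509765625, 22.810136795043945))
scene 165 172 69 [635.7 203.6 167. ] med [635.8 203.4 166.9] ((635.0050659179688, 202.59173583984375), (21.575092315673828, 20.4320068359375))
```

View pics/r_wrist.png

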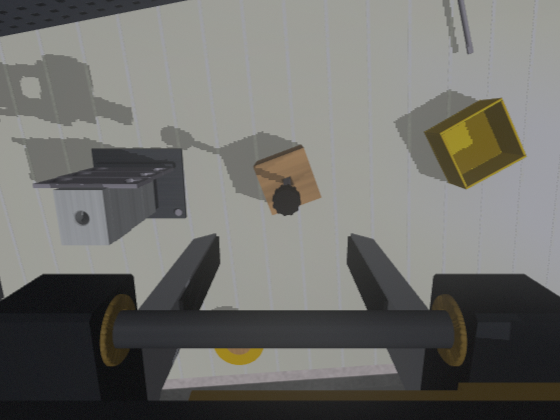

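The knob is at px (287,200), giving (635.2,201.8) with the top at z≈168. The lean is only about 0.02 rad.

```bash
python3 -c "
from h import *
goto(635.3,201.9,148,3.0596)"
```

```text
turn -0.001 shift [0.0053 0.0022 0.112 ]
```

Emit:
arm_command(plan=[[0.5,0.0053,0.0022,0.02,0],[0.5,0,0,0.025,0],[0.5,0,0,0.025,0],[0.5,0,0,0.025,0],[0.5,0,0,0.016,0],[0.5,0,0,0,0],[-0.8,0,0,0,0],[-0.8,0,0,0,0],[-0.8,0,0,0,0],[-0.8,0,0,0,0],[-0.8,0,0,0,0],[-0.8,0,0,0,0],[-0.8,0,0,0,0]], newtons=25)

```text
clock: 37.22
eef_pos: [635.2, 202.9, 149.2]
eef_rot: [3.141, 0.0, 3.06]
wrist_force: [-0.5, 1.3, -0.9]
finger_gap: 21.4
finger_force: 25.0
```

```bash
python3 -c "
from h import *
show()"
```

```text
t 37.23 tcp [635.2 202.9 149.2] rot [3.141 0.    3.06 ] F [-0.5  1.3 -0.9] gap 21.4 ff 25.0 j [ 0.25  0.61  1.21  0.    1.32 -1.23]
```

Knob gripped. Lift straight up by 170 mm.

Emit:
arm_command(plan=[[-0.8,0,0,-0.01,0],[-0.8,0,0,-0.015,0],[-0.8,0,0,-0.015,0],[-0.8,0,0,-0.015,0],[-0.8,0,0,-0.02,0],[-0.8,0,0,-0.02,0],[-0.8,0,0,-0.02,0],[-0.8,0,0,-0.02,0],[-0.8,0,0,-0.02,0],[-0.8,0,0,-0.015,0],[-0.8,0,0,0,0],[-0.8,0,0,0,0]])

```text
clock: 38.72
eef_pos: [635.1, 202.8, 318.3]
eef_rot: [-3.141, -0.001, 3.06]
wrist_force: [-0.5, 1.2, -2.6]
finger_gap: 21.2
finger_force: 25.0
```

Run:
```python
from rod import *
show()
zs=[(z,z+25) for z in range(170,310,25)]+[(310,328),(328,345)]
for n in ("wrist","scene"): layers(snap("q_"+n,n),635,202,zs,n,22)
goto(641.6,15.4,319,3.0596)
```

```text
t 38.73 tcp [635.1 202.8 318.3] rot [-3.141e+00 -1.000e-03  3.060e+00] F [-0.5  1.2 -2.6] gap 21.2 ff 25.0 j [ 0.25  0.54  0.94 -0.    1.67 -1.23]
wrist 170 195 28 [634.7 203.3 188.3] med [634.4 203.3 188.3] ((635.0762939453125, 203.21986389160156), (7.499377727508545, 2.953073024749756))
wrist 195 220 53 [634.2 203.2 208.3] med [634.  203.2 208.8] ((634.6270751953125, 202.7588653564453), (7.832094192504883, 3.2948408126831055))
wrist 220 245 70 [633.8 202.8 232.8] med [633.6 203.2 233.1] ((634.166748046875, 202.612548828125), (7.448466777801514, 3.2103333473205566))
wrist 245 270 90 [633.4 202.6 258.4] med [633.2 202.5 258.8] ((634.3203735351562, 202.95425415039062), (7.947258472442627, 4.3094868659973145))
wrist 270 295 96 [633.  202.7 280.4] med [632.7 202.5 280.8] ((633.8475952148438, 203.04440307617188), (7.731058120727539, 3.8840692043304443))
wrist 295 320 107 [626.6 202.6 318.1] med [626.3 202.6 318.3] ((627.7711181640625, 202.7991485595703), (7.935184478759766, 26.642242431640625))
wrist 310 328 413 [626.4 202.7 322.7] med [626.4 202.6 323.1] ((627.7344970703125, 202.7774963
[... 678 characters left out ...]
59.1] ((637.5302734375, 204.30447387695312), (7.145030975341797, 6.787469863891602))
scene 270 295 46 [637.4 205.  282.9] med [637.9 205.  284.1] ((637.3518676757812, 205.13156127929688), (5.159996509552002, 7.388844966888428))
scene 295 320 49 [641.3 203.7 310.5] med [642.9 204.8 314.4] ((641.4271850585938, 201.0016326904297), (11.166285514831543, 27.299808502197266))
scene 310 328 93 [643.7 202.7 321.8] med [643.9 203.8 322.2] ((643.3345336914062, 201.6208038330078), (38.96233367919922, 7.4212846755981445))
scene 328 345 188 [639.7 199.  336.1] med [641.8 197.  335.9] ((636.2035522460938, 202.00674438476562), (40.22471618652344, 20.256385803222656))
turn 0.0 shift [-0.0219 -0.1862 -0.0007]
```

Emit:
arm_command(plan=[[-0.8,-0.0024,-0.0234,0,0],[-0.8,-0.0024,-0.0234,0,0],[-0.8,-0.0024,-0.0234,0,0],[-0.8,-0.0024,-0.0234,0,0],[-0.8,-0.0024,-0.0234,0,0],[-0.8,-0.0024,-0.0233,0,0],[-0.8,-0.0025,-0.0233,0,0],[-0.8,-0.0025,-0.0233,0,0],[-0.8,0,0,0,0],[-0.8,0,0,0,0]])

```text
clock: 40.08
eef_pos: [639.3, 15.2, 319.1]
eef_rot: [3.141, -0.0, 3.06]
wrist_force: [0.2, 0.9, 0.1]
finger_gap: 21.6
finger_force: 25.0
```

Run:
```python
from rod import *
show()
zs=[(z,z+25) for z in range(170,295,25)]
layers(snap("v_wrist"),640,15,zs,"w",22); layers(dict(np.load("v_wrist.npz")),641,15,[(133,143)],"plate",50)
layers(snap("v_scene","scene"),640,15,zs,"s",22); layers(dict(np.load("v_scene.npz")),641,15,[(133,143)],"plate",50)
```

```text
t 40.08 tcp [639.3  15.2 319.1] rot [ 3.141 -0.     3.06 ] F [0.2 0.9 0.1] gap 21.6 ff 25.0 j [-0.03  0.46  1.04  0.    1.64 -1.52]
w 170 195 22 [639.   15.6 188.8] med [638.7  15.7 188.2] ((639.5780029296875, 15.755473136901855), (7.49631404876709, 3.1370208263397217))
w 195 220 53 [638.6  15.6 207.9] med [638.4  15.7 207.7] ((638.8955688476562, 15.766763687133789), (7.223929405212402, 2.7611560821533203))
w 220 245 68 [638.2  15.3 232.5] med [638.   15.6 232.2] ((638.5899047851562, 14.960245132446289), (3.376194715499878, 7.558115005493164))
w 245 270 90 [637.7  15.  258. ] med [637.5  14.9 258.2] ((638.026611328125, 14.56438159942627), (3.1559112071990967, 7.585338592529297))
w 270 295 100 [637.3  15.  280.8] med [637.   14.9 281.1] ((638.14892578125, 15.45101547241211), (7.732838153839111, 4.045130729675293))
plate 133 143 1726 [639.1  15.  139. ] med [637.5  15.6 139. ] ((641.1219482421875, 14.922137260437012), (43.91653060913086, 51.43632507324219))
s 170 195 23 [643.   18.8 187.4] med [643.3  19.1 187.4] ((643.6104736328125, 18.305784225463867), (3.5909221172332764, 6.873497486114502))
s 195 220 36 [642.4  18.4 209. ] med [642.9  18.9 209.2] ((642.5331420898438, 18.581287384033203), (6.854955673217773, 7.397037029266357))
s 220 245 36 [641.4  18.5 233.1] med [642.   18.9 233.5] ((640.613037109375, 18.655088424682617), (4.481522083282471, 7.959793567657471))
s 245 270 35 [641.9  18.1 259. ] med [642.1  18.7 259.1] ((641.8164672851562, 17.367691040039062), (6.920325756072998, 7.132580280303955))
s 270 295 39 [641.2  18.  282.9] med [641.5  18.2 283.3] ((641.5665283203125, 18.311094284057617), (5.2931132316589355, 7.150024890899658))
plate 133 143 333 [642.   17.5 136.8] med [642.9  17.1 136.8] ((641.0623779296875, 16.376327514648438), (45.80621337890625, 53.11312484741211))
```

The tip is over the bore in both views. Starting insertion.

Emit:
arm_command(plan=[[-0.8,0,0,0.015,0],[-0.8,0,0,0.015,0],[-0.8,0,0,0.005,0],[-0.8,0,0,0.005,0],[-0.8,0,0,0.005,0],[-0.8,0,0,0.005,0],[-0.8,0,0,0,0]])

```text
clock: 41.05
eef_pos: [639.2, 14.9, 268.8]
eef_rot: [-3.142, -0.001, 3.06]
wrist_force: [0.7, 0.8, -0.9]
finger_gap: 21.4
finger_force: 25.0
```

Emit:
arm_command(plan=[[-0.8,0,0,0.008,0],[-0.8,0,0,0.008,0],[-0.8,0,0,0.008,0],[-0.8,0,0,0.008,0],[-0.8,0,0,0.008,0],[-0.8,0,0,0,0]])

```text
clock: 41.8
eef_pos: [639.0, 14.9, 228.4]
eef_rot: [-3.142, -0.001, 3.06]
wrist_force: [0.3, 0.2, -1.4]
finger_gap: 21.2
finger_force: 25.0
```

Emit:
arm_command(plan=[[-0.8,-0.0003,0,0.008,0],[-0.8,-0.0003,0,0.008,0],[-0.8,-0.0003,0,0.008,0],[-0.8,-0.0003,0,0.008,0],[-0.8,0,0,0.008,0],[-0.8,0,0,0,0]])

```text
clock: 42.55
eef_pos: [640.2, 14.9, 188.4]
eef_rot: [-3.142, -0.001, 3.06]
wrist_force: [1.3, 0.6, -1.2]
finger_gap: 21.4
finger_force: 25.0
```

Emit:
arm_command(plan=[[-0.8,0.0003,0,0.008,0],[-0.8,0.0003,0,0.007,0],[-0.8,0,0,0.004,0],[-0.8,0,0,0.003,0],[-0.8,0,0,0.003,0],[-0.8,0,0,0.003,0],[-0.8,0,0,0,0]])

```text
clock: 43.42
eef_pos: [639.9, 14.9, 161.1]
eef_rot: [3.142, 0.0, 3.06]
wrist_force: [-1.6, -0.4, -0.9]
finger_gap: 21.7
finger_force: 25.0
```

Emit:
arm_command(plan=[[-0.8,0,0,0.002,0],[-0.8,0,0,0.002,0],[-0.8,0,0,0,0],[-0.8,0,0,0,0]])

```text
clock: 43.92
eef_pos: [639.8, 14.9, 157.0]
eef_rot: [3.142, -0.0, 3.06]
wrist_force: [0.3, -0.4, -0.7]
finger_gap: 21.5
finger_force: 25.0
```

Tip is in the hole (z≈14) with no resistance. Continuing.

Emit:
arm_command(plan=[[-0.8,0,0,0.002,0],[-0.8,0,0,0.002,0],[-0.8,0,0,0.002,0],[-0.8,0,0,0,0],[-0.8,0,0,0,0]])

```text
clock: 44.55
eef_pos: [639.6, 14.9, 150.6]
eef_rot: [-3.141, -0.001, 3.06]
wrist_force: [-0.8, -0.1, -0.5]
finger_gap: 21.2
finger_force: 25.0
```

Emit:
arm_command(plan=[[-0.8,0,0,0.001,0],[-0.8,0,0,0.001,0],[-0.8,0,0,0,0],[-0.8,0,0,0,0]])

```text
clock: 45.05
eef_pos: [639.9, 14.9, 149.2]
eef_rot: [-3.142, 0.0, 3.06]
wrist_force: [-0.5, 0.9, 0.1]
finger_gap: 21.2
finger_force: 25.0
```

Emit:
arm_command(plan=[[-0.8,0,0,0.001,0],[-0.8,0,0,0.001,0],[-0.8,0,0,0,0],[-0.8,0,0,0,0]])

```text
clock: 45.55
eef_pos: [640.6, 14.9, 148.8]
eef_rot: [3.141, 0.003, 3.06]
wrist_force: [-0.7, -0.0, 9.1]
finger_gap: 21.4
finger_force: 25.0
```

Bottomed out with 9 N. Release and withdraw.

Emit:
arm_command(plan=[[-0.5,0,0,-0.0005,0],[0,0,0,0,0],[0.3,0,0,0,0],[0.3,0,0,0,0],[0.3,0,0,-0.02,0],[0.5,0,0,-0.04,0],[0.5,0,0,-0.04,0],[0.5,0.02,0,-0.02,0],[0.5,0,0,0,0],[0.5,0,0,0,0],[0.5,0,0,0,0]])

```text
clock: 46.92
eef_pos: [620.0, 16.5, 266.2]
eef_rot: [-3.141, -0.002, 3.06]
wrist_force: [-0.9, -0.1, 0.9]
finger_gap: 70.3
finger_force: 0.0
```

Run:
```python
from rod import *
show()
for n in ("wrist","scene","top"):
    c=snap("f_"+n,n); layers(c,641,15,[(133,141)],n+" plate",36); layers(c,641,15,[(163,174)],n+" knobtop",30)
    w=cloud(c)
    s=w[(abs(w[...,2]-138)<4)&(np.hypot(w[...,0]-641,w[...,1]-15)<36)]
    if len(s)>30: print(np.linalg.lstsq(np.c_[s[:,:2]-[641,15],np.ones(len(s))],s[:,2],rcond=None)[0].round(3))
```

```text
t 46.92 tcp [620.   16.5 266.2] rot [-3.141e+00 -2.000e-03  3.060e+00] F [-0.9 -0.1  0.9] gap 70.3 ff 0.0 j [-0.03  0.43  1.21 -0.    1.51 -1.52]
wrist plate 133 141 1922 [638.9  15.6 138.9] med [634.7  17.1 139. ] ((641.396728515625, 14.88674259185791), (43.842308044433594, 52.3962287902832))
wrist knobtop 163 174 553 [638.4  13.9 168.6] med [638.2  13.9 168.9] ((638.8274536132812, 13.987378120422363), (23.397668838500977, 22.04991340637207))
[4.00000e-03 0.00000e+00 1.38963e+02]
scene plate 133 141 260 [645.9  21.1 136.7] med [648.9  23.8 136.8] ((641.1715698242188, 16.046817779541016), (45.47315216064453, 53.70842361450195))
scene knobtop 163 174 66 [639.5  16.  166.2] med [639.8  16.2 166.6] ((639.0369873046875, 15.409467697143555), (22.58095932006836, 21.27237319946289))
[-5.00000e-03  1.00000e-03  1.36904e+02]
```

The knob top is at z≈168, which is the fully-home height. The plate is level at (641.4,15) and the lean is about 0.02 rad. Handing in.

```bash
python3 -c "
from h import *
print(ticket.sign_off())"
```

```text
the job is handed in; nothing more can be done
None
```

The job is handed in, though sign-off returned no verdict: all three modules and the end plate are stacked level on the base, with bores within about 1 mm of each other. The rod is home, its knob top at z≈168 mm as expected; the screwdriver, yellow box and phone were never approached.

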